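# Press the tin into its foam cutout

### The job

Put the closed white round tin upright into the smaller of the two round cutouts of the black foam insert, then press it down until the soft floor has given way fully and the tin is home. Leave the white open dish and the roll of black tape where they are, and let go of the tin.

Things in the scene. Friction and masses are not known exactly. Their poses are not given: they have to be found in the camera images.
- tin_mid (a point): Centre (half-way up) of the tin: a plain white closed cylinder with a flat lid, 44 mm across and 19 mm high, about 60 g, standing upright and loose on the worktop, left of the foam insert, between dish and tape or beside them. z is its axis, up; any yaw will do to grasp it across its diameter from above.
- cutout (a point): Centre of the mouth of the smaller round cutout, level with the foam's top, 30 mm above the worktop. 54 mm across, 4 mm bevel at the mouth: 5 mm play round the tin. The fixed black foam (200 x 130 mm, any yaw) also has a wider round cutout (72 mm, not the tin's), centre 99 mm along this point's +x, and a long one holding a blue marker, 62 mm along -y.
- soft_floor (a joint): Yellow soft floor of the smaller cutout, m sunk: 0 = untouched, 6 mm below the foam's top (tin on it stands 13 mm proud); 0.008 = hard stop, stays down (tin home, 5 mm proud). It sinks under about 6 N (8 to 12 N at 20 to 50 mm/s), not under the tin's weight.
- dish: Bystander: small open white dish, 37 mm across, 10 mm high, loose on the worktop; origin at the centre of its underside. Leave alone.
- tape: Bystander: roll of black tape with an open core, 59 mm across, 18 mm high, lying loose on the worktop; origin at the centre of its underside. Leave alone.
There are look-alikes about, which are no part of the job. Leave any turquoise look-alike of the part that bears tin_mid alone.

How it is judged:
At the end, for the whole second after the job is handed in: The tin is in the smaller round cutout (axes within 12 mm), upright within 10 degrees, pressed down so that it stands no more than 8 mm proud of the foam (fully home is 5 mm), released and at rest (horizontal distance between tin_mid and cutout below 0.012 m and z of tin_mid in the frame of cutout below -0.0015 m and angle between tin_mid's own z axis and vertical below 0.175 rad and linear speed of tin below 0.02 m/s); the robot touches nothing.
It fails at once if the dish was moved by more than 40 mm (distance of dish from where it was at the start of the episode above 0.04 m).
It fails at once if the tape roll was moved by more than 40 mm (distance of tape from where it was at the start of the episode above 0.04 m).
It also fails if it takes over 32 s, if anything falls off the work surface, if the arm or the gripper's body presses on something with over 40 N, if the wrist force passes 120 N, or if a joint passes its speed limit or range.

### The arm

A 7-joint arm with a two-finger parallel gripper is mounted at the origin on a cart in front of the work surface, level with it; the furniture and walls round the work are solid. World frame = base frame: x ahead of the robot, y to its left, z up, the work surface at z = 0. Lengths are in m, angles in rad, forces in N, time in s.
With the tool pointing down it reaches from about 0.35 to 0.9 m from the base axis. Payload 7.2 kg.
Tool frame: the origin (TCP) lies at the very end of the fingers, on their centre line; the grasp point (between the pads) lies 19 mm behind it (arm.hold_point_z is the distance from the TCP to the grasp point, in m); z points along the fingers, y is the line along which they close (so a half turn about z gives the same grasp; the last joint's range is limited). The gripper opens to 85 mm and grips with 20 to 120 N. Pads are 22 mm wide; open, the fingers measure 114 mm over their backs; the gripper's body (76 mm by 85 mm) begins 54 mm behind the grasp point. The pads swing forward as they close: fully open they stand 13 mm farther back than shut.
Start: joints at [-1.358, 0.411, -0.013, 1.596, 0.006, 1.134, -0.082], TCP at [0.173, 0.601, 0.231] pointing down, gripper open.
Joint ranges: [-2.95, 2.95], [-0.29, 1.99], [-1.47, 1.44], [0.14, 2.54], [-1.03, 4.17], [0.13, 1.85], [-2.86, 2.86]. Speed limits (rad/s): [2.39, 2.39, 3.01, 3.01, 3.14, 3.14, 3.14].

### API

Orientations are given as a rotation vector (axis times angle).
In Python, from bench import arm gives the robot as it stands.
- The arm moves only by the tool send_rows, never from a script. Its argument "plan" is one flat list of numbers, 7 for each row, row after row: the shift along the tool's x, y, z in cm, then the turn, a rotation vector about the tool's x, y, z in degrees, then the finger opening in cm, from 0 to 8.54. In form: [tx, ty, tz, ax, ay, az, jaw, tx, ty, tz, ax, ay, az, jaw, ...]. A call has 1 to 12 rows; each row is the pose to reach, as a shift and turn from the pose commanded when the call began, along the tool's axes at that moment; what a row does not reach only later rows make up. A row lasts 1/8 s, in which the tool goes at most 62.5 mm and 10.7 degrees, less where a joint would pass 70% of its speed; a pose out of reach is approached as far as the arm can. A call with a gripper value outside its range is refused whole. The fingers move at their own pace and stop on an object; "grip_force" is the grip in N (left out, the last holds). Time passes only in rows, so rows that repeat a pose let the fingers close. It gives the time, the measured TCP pose, the force, the opening and the grip force at its end, in the units of the state.
- arm.get_obs(): the state, without advancing time (a new reading comes with each control period).
- arm.grab_frame(name): name is "side" or "top" or "wrist"; returns a dict with "frame" (384x512x3 uint8, red, green, blue), "fx", "fy", "cx", "cy" (pixels), "R" (3x3) and "t" (3): a world point X has camera coordinates R X + t. Camera axes: x right, y down, z forward; pixel columns grow to the right and rows downward; lengths in m; the calibration is good to about 2 mm. A picture is of the moment at which its call begins. There is no depth.
- arm.finish_job(): hands the job in; it is judged then, once.
The state is a dict: "time": time; "joint_pos": joint angles; "joint_vel": joint speeds; "tau": joint torques, N m; "position": TCP position; "eef_rot": TCP orientation; "ft_force": force on the tool from outside, world axes, zero at the start; "torque": the same for the moment, N m; "width": finger opening in m; "finger_force": force on a finger pad.
Only numpy, scipy, OpenCV 4.12 (cv2) and the standard library are available. Lean on these libraries where they do the work, as an engineer would, in place of code of your own. Each camera call takes 0.05 s, during which the arm holds its last target. There are 200 camera calls.

## Working session

There is one attempt and no reset: what is moved stays moved. The work goes in short steps, Python scripts to look and compute and a tool call to move; the robot and the scene stay as the last step left them, time stands still between calls to the robot, and variables do not carry over. Pictures are saved under pics/ and viewed, at most 10 in all, crops included, and the job is handed in when it is done.

Besides the shell and the picture viewer there is one more tool, called after ">>>" by a JSON object that holds its "fn" and its "kwargs", one argument or row to a line. send_rows: Moves the arm, as the interface text tells. Its arguments: {"type":"object","properties":{"plan":{"type":"array","items":{"type":"number"}},"grip_force":{"type":"number"}},"required":["plan"]}

```bash
mkdir -p pics
cat > h.py <<'E'
import numpy as np, cv2, pickle
from bench import arm
def grab(n,fn):
    f=arm.grab_frame(n); cv2.imwrite(f'pics/{fn}.png',f['frame'][:,:,::-1]); pickle.dump(f,open(f'pics/{fn}.pkl','wb')); return f
def ray(f,u,v,z):
    R=np.array(f['R']);t=np.array(f['t']);c=-R.T@t
    d=R.T@np.array([(u-f['cx'])/f['fx'],(v-f['cy'])/f['fy'],1.]); return c+d*(z-c[2])/d[2]
def load(fn): return pickle.load(open(f'pics/{fn}.pkl','rb'))
E
python3 - <<'E'
from h import *
a=grab('top','top1')
o=arm.get_obs(); print(o, arm.hold_point_z); print(-np.array(a['R']).T@a['t'],a['fx'])
cv2.imwrite('pics/top1b.png',cv2.resize(a['frame'][:,:,::-1],(800,600),interpolation=cv2.INTER_CUBIC))
E
```

```text
{'time': 0.05, 'joint_pos': array([-1.35819862,  0.41188728, -0.01269305,  1.59702131,  0.00558069,
        1.13429451, -0.08218221]), 'joint_vel': array([ 0.00197015, -0.00072753,  0.00194956, -0.00181051,  0.00080383,
       -0.00097621,  0.0001379 ]), 'tau': array([ 2.18205583e-03, -6.02385521e+01,  6.84295502e-01, -3.00414348e+01,
        1.38781650e-02,  6.46121276e-03, -7.01105904e-06]), 'position': array([0.17311195, 0.60004674, 0.23047033]), 'eef_rot': array([-4.39585483e-01, -3.11056480e+00,  2.46695538e-03]), 'ft_force': array([ 0.10006372, -0.83980951,  0.28639733]), 'torque': array([ 0.03809333, -0.03401224,  0.00338808]), 'finger_force': 0.0, 'width': 0.08557175164911429} 0.0187
[0.37798296 0.32212162 0.93471461] 482.66521008135567
```

View pics/top1b.png

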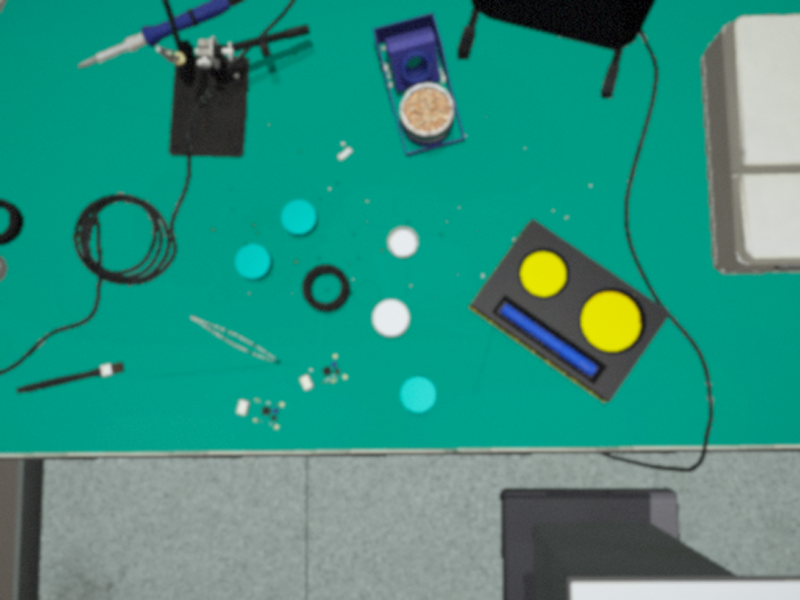

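The top view shows the white tin at about (390,318), the dish at (402,241), the tape at (326,288), the small cutout at (543,273) and the large one at (611,321). These are pixels in the 800-wide picture.

Run:
```python
from h import *
f=load('top1'); im=f['frame'].astype(int)
def cen(mask,u,v,r=24):
    u,v=int(u*.64),int(v*.64); n,l,s,c=cv2.connectedComponentsWithStats(mask.astype(np.uint8)); k=l[v,u]; return c[k],s[k]
r,g,b=im[...,0],im[...,1],im[...,2]
W=(r>140)&(b>140); Y=(r>130)&(b<90)
for n,m,u,v,z in [('tin',W,390,318,.019),('dish',W,402,241,.01),('cut',Y,543,273,.024),('big',Y,611,321,.015)]:
    c,s=cen(m,u,v); print(n,c.round(1),s,ray(f,*c,z).round(4), 'diam',s[2]*(0.935-z)/f['fx'])
print('tape',ray(f,326*.64,288*.64,.018))
R=cv2.Rodrigues(arm.get_obs()['eef_rot'])[0]; print(R.round(3)); 
print('R',f['R'])
print('corners',[ray(f,u*.64,v*.64,.03).round(3) for u,v in [(533,221),(667,313),(606,402),(470,307)]])
p=np.array(f['R'])@arm.get_obs()['position']+f['t']; print('tcp px800',(p[:2]/p[2]*f['fx']+[f['cx'],f['cy']])/.64)
w=grab('wrist','w1'); s=grab('side','s1')
cv2.imwrite('pics/ws.png',cv2.resize(np.hstack([w['frame'],s['frame']])[:,:,::-1],(800,300),interpolation=cv2.INTER_AREA))
```

```text
tin [249.7 202.9] [238 191  24  24 453] [0.4668 0.3696 0.019 ] diam 0.045547098777420664
dish [257.3 154.6] [248 146  20  19 286] [0.562 0.354 0.01 ] diam 0.03832884495006742
cut [347.2 174.9] [333 161  30  29 688] [0.5167 0.1835 0.024 ] diam 0.056623099053261766
big [390.4 205.3] [ 371  186   39   39 1197] [0.4584 0.1026 0.015 ] diam 0.0743372409085632
tape [0.50416839 0.44821552 0.018     ]
[[-0.961  0.277 -0.   ]
 [ 0.277  0.961 -0.002]
 [-0.    -0.002 -1.   ]]
R [[-0.01317744 -0.9993497  -0.03356385]
 [-0.99352151  0.0168751  -0.11238431]
 [ 0.11287761  0.03186547 -0.9930978 ]]
corners [array([0.58 , 0.194, 0.03 ]), array([0.465, 0.038, 0.03 ]), array([0.361, 0.115, 0.03 ]), array([0.476, 0.273, 0.03 ])]
tcp px800 [127.95247842 620.76110048]
```

View pics/ws.png

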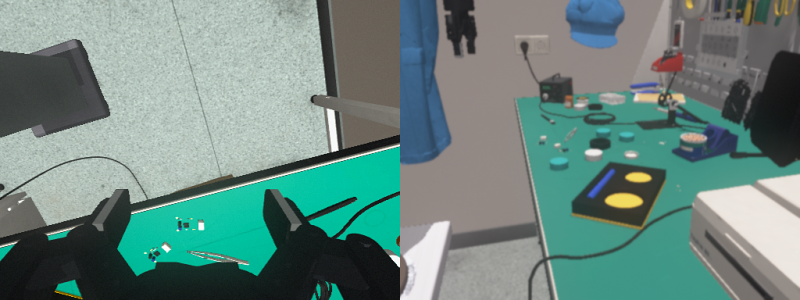

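The wrist view only shows the bench edge, but the side view confirms the layout. I'll grasp across about 118° in the world frame, which is clear of the tape, the dish and the turquoise part.

```bash
cat >> h.py <<'E'
def to(p,yaw=None):
    o=arm.get_obs(); R=cv2.Rodrigues(o['eef_rot'])[0]; d=R.T@(np.array(p)-o['position'])*100
    s=f"shift cm {d.round(2)}"
    if yaw is not None:
        y=np.radians(yaw); yy=np.array([np.cos(y),np.sin(y),0]); z=np.array([0,0,-1.]); T=np.c_[np.cross(yy,z),yy,z]
        s+=f" turn {np.degrees(cv2.Rodrigues(R.T@T)[0].ravel()).round(1)}"
    print(s)
E
python3 -c "
from h import *
to([.467,.370,.14],118)"
```

```text
shift cm [-34.61 -13.96   9.08] turn [ -0.1  -0.  -44.1]
```

>>> {"fn": "send_rows", "kwargs": {
  "plan": [-4,-1.6,1,0,0,-5,8.5,-9,-3.6,2.4,0,0,-13,8.5,-14,-5.6,3.7,0,0,-21,8.0,-19,-7.6,5,0,0,-29,7.5,-24,-9.7,6.3,0,0,-37,7.0,-29,-11.7,7.6,0,0,-44.1,6.5,-33,-13.3,8.7,0,0,-44.1,6.5,-34.6,-14,9.1,0,0,-44.1,6.5,-34.6,-14,9.1,0,0,-44.1,6.5,-34.6,-14,9.1,0,0,-44.1,6.5]
}}

```text
time: 1.4
position: [0.4653, 0.372, 0.1406]
eef_rot: [0.764, -3.047, -0.002]
ft_force: [-1.0, 0.4, -0.3]
width: 0.0652
finger_force: 0.0
```

Run:
```python
from h import *
to([.467,.370,.14],118); print(arm.get_obs()['position'],arm.get_obs()['width'])
f=grab('wrist','w2'); R=np.array(f['R']); 
def px(p): q=R@np.array(p)+f['t']; return (q[:2]/q[2]*f['fx']+[f['cx'],f['cy']])
print(px([.467,.370,.019]),px(arm.get_obs()['position']))
```

```text
shift cm [-0.06 -0.26  0.06] turn [0.1 0.  0.2]
[0.46527342 0.37203002 0.14060668] 0.06516422712289117
[248.43085257 181.35055887] [251.42954917 245.00618024]
```

View pics/w2.png

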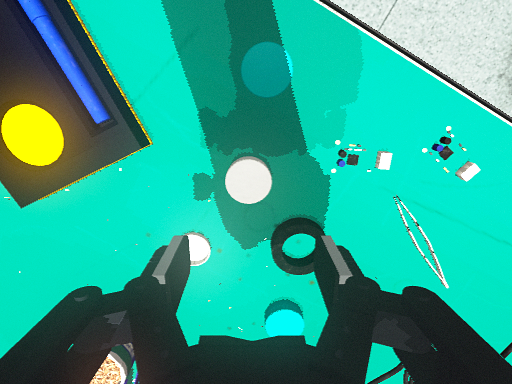

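Calibration agrees: the tin was predicted at (248,181) and is seen at (248,180). The finger lanes are clear, so I'm descending to grasp.

>>> {"fn": "send_rows", "kwargs": {
  "plan": [-0.1,-0.26,5,0,0,0,6.5,-0.1,-0.26,9,0,0,0,6.5,-0.1,-0.26,12,0,0,0,6.5,-0.1,-0.26,13.4,0,0,0,6.5,-0.1,-0.26,13.4,0,0,0,6.5,-0.1,-0.26,13.4,0,0,0,4.0,-0.1,-0.26,13.4,0,0,0,4.0,-0.1,-0.26,13.4,0,0,0,4.0,-0.1,-0.26,13.4,0,0,0,4.0,-0.1,-0.26,13.4,0,0,0,4.0],
  "grip_force": 30
}}

```text
time: 2.7
position: [0.4697, 0.3693, 0.008]
eef_rot: [-0.76, 3.046, 0.002]
ft_force: [-2.0, 0.4, 7.6]
width: 0.0424
finger_force: 30.3
```

>>> {"fn": "send_rows", "kwargs": {
  "plan": [0,0,-2,0,0,0,4.0,0,0,-6,0,0,0,4.0,0,0,-9,0,0,0,4.0,0,0,-9,0,0,0,4.0,0,0,-9,0,0,0,4.0]
}}

```text
time: 3.32
position: [0.4689, 0.3681, 0.0967]
eef_rot: [-0.76, 3.048, 0.0]
ft_force: [-0.8, -0.5, -1.1]
width: 0.0428
finger_force: 30.6
```

Run:
```python
from h import *
o=arm.get_obs(); print(o['position'],o['width'],o['ft_force']); to([.5167,.1835,.12],None)
f=grab('wrist','w3'); s=grab('side','s3'); R=np.array(s['R'])
q=R@o['position']+s['t']; u,v=(q[:2]/q[2]*s['fx']+[s['cx'],s['cy']]); print(u,v)
u0,v0=int(max(u-48,0)),int(max(v-60,0)); c=s['frame'][v0:v0+96,u0:u0+96]
print('crop',u0,v0)
a=cv2.resize(c,(384,384),interpolation=cv2.INTER_CUBIC)
cv2.imwrite('pics/ws3.png',cv2.resize(np.hstack([f['frame'],a])[:,:,::-1],(800,343)))
```

```text
[0.4689248  0.36805407 0.09674871] 0.04280419046028103 [-0.75821818 -0.50059778 -1.06050905]
shift cm [  4.45 -18.54  -2.33]
247.421968210114 156.26921085882196
crop 199 96
```

View pics/ws3.png

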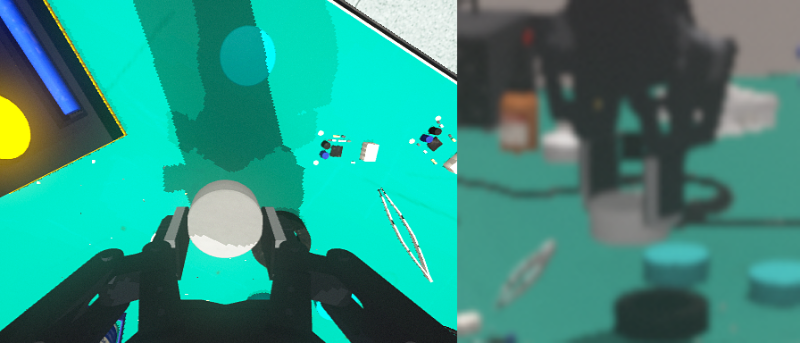

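The tin is held centred, with the top disc centre at about (254,249) in wrist pixels. The fingertips sit roughly 8 mm above its underside. Next I'll work out the tin's offset from the TCP.

Run:
```python
from h import *
f=load('w3'); o=arm.get_obs(); R=cv2.Rodrigues(o['eef_rot'])[0]
top=o['position'][2]+.011
im=f['frame'].astype(int); 
c=ray(f,253.6,248.6,top); print('tin',c,'tool off mm',R.T@(c-o['position'])*1000)
print('L/R dia',np.linalg.norm(ray(f,189/.893,248,top)-ray(f,264/.893,248,top)))
off=(c-o['position'])*[1,1,0]
print(off); to(np.array([.5167,.1835,.075])-off,118)
to(np.array([.5167,.1835,.11])-off,118)
```

```text
tin [0.46538425 0.36759576 0.10664535] tool off mm [  2.82833605   1.2454891  -10.99643053]
L/R dia 0.042556577075688495
[-0.00306995 -0.00021827  0.        ]
shift cm [  4.11 -18.66   2.08] turn [-0.  -0.1  0. ]
shift cm [  4.12 -18.66  -1.42] turn [-0.  -0.1  0. ]
```

>>> {"fn": "send_rows", "kwargs": {
  "plan": [0.6,-2.5,-0.7,0,0,0,4.0,1.5,-6.5,-1.4,0,0,0,4.0,2.3,-10.5,-1.4,0,0,0,4.0,3.2,-14.5,-1.4,0,0,0,4.0,3.9,-17.5,-1.4,0,0,0,4.0,4.1,-18.7,-0.5,0,0,0,4.0,4.1,-18.7,1.5,0,0,0,4.0,4.1,-18.7,1.5,0,0,0,4.0,4.1,-18.7,1.5,0,0,0,4.0]
}}

```text
time: 4.55
position: [0.5203, 0.1849, 0.0811]
eef_rot: [0.762, -3.047, -0.001]
ft_force: [-0.4, 0.0, -0.9]
width: 0.0423
finger_force: 30.6
```

Run:
```python
from h import *
o=arm.get_obs(); print(o['position']); to([.5167+.003,.1837,.036],118)
f=grab('wrist','w4'); R=np.array(f['R']); t=grab('top','t4')
def px(f,p): q=np.array(f['R'])@np.array(p)+f['t']; return (q[:2]/q[2]*f['fx']+[f['cx'],f['cy']])
im=f['frame'].copy()
th=np.linspace(0,2*np.pi,60)
pts=np.array([px(f,[.5167+.027*np.cos(a),.1835+.027*np.sin(a),.03]) for a in th]); cv2.polylines(im,[pts.astype(int)],True,(255,0,0))
print('mouth px',px(f,[.5167,.1835,.03]),'tintop pred',px(f,[o['position'][0]-.003,o['position'][1],o['position'][2]+.011]))
c=px(t,[.5167,.1835,.03]); u,v=c.astype(int); print('top',c)
a=cv2.resize(t['frame'][v-48:v+48,u-48:u+48],(384,384),interpolation=cv2.INTER_CUBIC)
cv2.imwrite('pics/ws4.png',cv2.resize(np.hstack([im,a])[:,:,::-1],(800,343)))
```

```text
[0.52026518 0.18490218 0.08108949]
shift cm [ 0.1  -0.08  4.51] turn [ 0.  -0.   0.1]
mouth px [251.88192059 204.25607609] tintop pred [253.95472797 250.83407315]
top [347.64892307 174.40980649]
```

View pics/ws4.png

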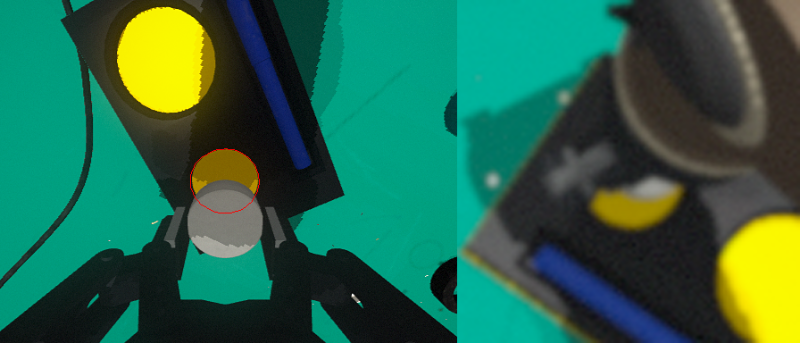

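The mouth (centre about (225,180) in this view) matches the projected red circle. I'm lowering in.

>>> {"fn": "send_rows", "kwargs": {
  "plan": [0.1,-0.1,2,0,0,0,4.0,0.1,-0.1,3.5,0,0,0,4.0,0.1,-0.1,4.1,0,0,0,4.0,0.1,-0.1,4.5,0,0,0,4.0,0.1,-0.1,4.8,0,0,0,4.0,0.1,-0.1,4.8,0,0,0,4.0]
}}

```text
time: 5.4
position: [0.5203, 0.1826, 0.0334]
eef_rot: [-0.76, 3.048, 0.0]
ft_force: [0.9, 0.0, -0.5]
width: 0.0426
finger_force: 30.6
```

No contact force yet, so the underside should be about 1 mm above the floor. I'll release and rise.

>>> {"fn": "send_rows", "kwargs": {
  "plan": [0,0,0.1,0,0,0,4.0,0,0,0.1,0,0,0,5.0,0,0,0.1,0,0,0,6.0,0,0,0,0,0,0,6.0,0,0,-2,0,0,0,6.0,0,0,-5,0,0,0,6.0,0,0,-6,0,0,0,6.0,0,0,-6,0,0,0,6.0]
}}

```text
time: 6.4
position: [0.5206, 0.1827, 0.0937]
eef_rot: [-0.76, 3.047, 0.0]
ft_force: [0.5, 0.2, -0.5]
width: 0.0599
finger_force: 0.0
```

Run:
```python
from h import *
o=arm.get_obs(); print(o['position'])
f=grab('wrist','w5')
def px(f,p): q=np.array(f['R'])@np.array(p)+f['t']; return (q[:2]/q[2]*f['fx']+[f['cx'],f['cy']])
im=f['frame'].copy()
print('tin top pred',px(f,[.5167,.1835,.043]))
cv2.imwrite('pics/w5.png',im[:,:,::-1])
```

```text
[0.52055532 0.1827476  0.09373381]
tin top pred [254.81842202 205.42137   ]
```

View pics/w5.png

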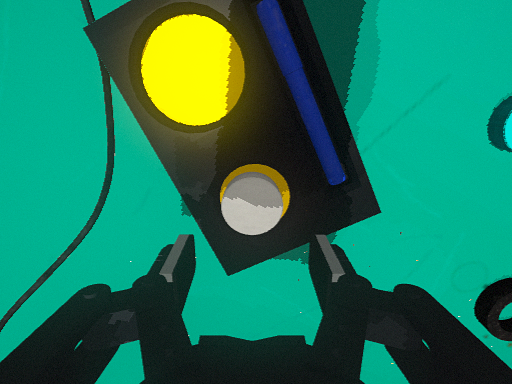

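The tin sits upright in the small cutout, centred at about (252,203). I'll close the fingers and press over its centre.

Run:
```python
from h import *
f=load('w5'); c=ray(f,252.5,203,.043); print(c); c[2]=.055; to(c,118)
```

```text
[0.51585819 0.18120555 0.043     ]
shift cm [0.43 0.08 3.8 ] turn [-0.  0.  0.]
```

>>> {"fn": "send_rows", "kwargs": {
  "plan": [0.4,0.1,0,0,0,0,0,0.4,0.1,0,0,0,0,0,0.4,0.1,0,0,0,0,0,0.4,0.1,0,0,0,0,0,0.4,0.1,2,0,0,0,0,0.4,0.1,3.8,0,0,0,0,0.4,0.1,4.3,0,0,0,0,0.4,0.1,4.7,0,0,0,0,0.4,0.1,5.0,0,0,0,0,0.4,0.1,5.0,0,0,0,0],
  "grip_force": 20
}}

```text
time: 7.7
position: [0.5163, 0.1816, 0.0435]
eef_rot: [-0.76, 3.048, 0.0]
ft_force: [0.6, 0.0, 0.5]
width: -0.0
finger_force: 0.0
```

Now at the contact height, so I'm pressing on slowly.

>>> {"fn": "send_rows", "kwargs": {
  "plan": [0,0,0.2,0,0,0,0,0,0,0.4,0,0,0,0,0,0,0.6,0,0,0,0,0,0,0.75,0,0,0,0,0,0,0.9,0,0,0,0,0,0,0.9,0,0,0,0,0,0,0.9,0,0,0,0]
}}

```text
time: 8.57
position: [0.5165, 0.1817, 0.0351]
eef_rot: [-0.76, 3.047, 0.0]
ft_force: [-0.9, -0.8, 5.5]
width: 0.0001
finger_force: 2.9
```

>>> {"fn": "send_rows", "kwargs": {
  "plan": [0,0,0.15,0,0,0,0,0,0,0.3,0,0,0,0,0,0,0.4,0,0,0,0,0,0,0.4,0,0,0,0,0,0,0.4,0,0,0,0]
}}

```text
time: 9.2
position: [0.5167, 0.1818, 0.0346]
eef_rot: [-0.759, 3.046, 0.0]
ft_force: [-13.4, -5.6, 44.5]
width: 0.0003
finger_force: 22.6
```

The force rose to 44 N with no further sinking, which is the hard stop. I'm retreating and checking.

>>> {"fn": "send_rows", "kwargs": {
  "plan": [0,0,-0.3,0,0,0,0,0,0,-2,0,0,0,0,0,0,-6,0,0,0,0,0,0,-8,0,0,0,0,0,0,-8,0,0,0,0,0,0,-8,0,0,0,0]
}}

```text
time: 9.95
position: [0.5158, 0.1815, 0.1099]
eef_rot: [0.76, -3.048, 0.0]
ft_force: [-0.1, 1.0, 0.5]
width: 0.0002
finger_force: 0.0
```

Run:
```python
from h import *
f=grab('wrist','w6'); o=arm.get_obs(); print(o['position'],o['ft_force'])
```

```text
[0.51560649 0.18137202 0.10949638] [-0.28002353 -0.18336543 -0.81358478]
```

View pics/w6.png

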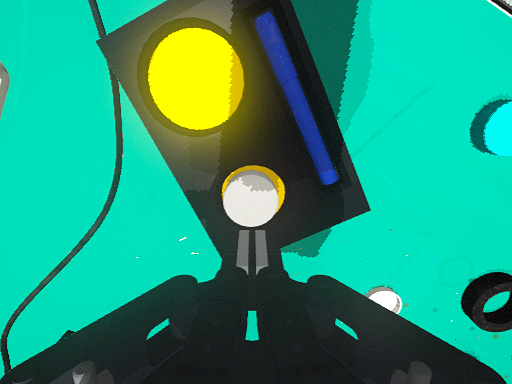

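The tin is at about (250,199), upright and low in the cutout at (253,195). The gripper is clear, and the dish and tape have not been touched.

```bash
python3 -c "
from bench import arm
print(arm.finish_job())"
```

```text
the job is handed in; nothing more can be done
None
```

The job is handed in; no verdict came back. The tin is upright in the smaller cutout and pressed to the hard stop (TCP at 34.6 mm, about 5 mm proud). It is released with the gripper clear, and the dish and tape were not touched; the final press peaked at about 47 N total at the wrist (44.5 N vertical) through the closed fingertips.

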